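# Find the rocking corner of a plaster mould and press its shim flat

## Task

The square plaster mould on the levelling board rocks at one corner. With the fingertips press down on its corners in turn until you find the one that gives, then press the steel shim beside that corner flat, leaving the other three shims standing and the mould sitting level. Lift nothing, and leave the other things on the bench where they are.

Things in the scene. Friction and masses are not known exactly. Their poses are not given: they have to be found in the camera images.
- board: Fixed plywood levelling board 250 (x) x 320 (y) x 18 mm; origin at the centre of its underside, on the table. Its x points away from the robot, y to the left, turned by up to 0.25 rad. Wooden stops at the middle of the plate's sides (tops 46 mm above the table) keep the plate in place. On the board's left and right sides a steel shim stands beside each plate corner.
- plate: Plaster mould: loose square plate 180 x 180 x 18 mm, 1 kg, with a round hollow drum in the middle, 104 mm wide, 38 mm above the plate's top. Origin: centre of the plate's underside, 34 mm above the table; axes as the board's. A hidden packing lies under each corner: three are hard, one (any of the four) has gone soft. Pressing the soft corner tilts the plate about its diagonal.
- corner_1 (a point): Where to press the plate's near left corner: on its top face over the packing, 20 mm in from both edges, 52 mm above the table, 47 mm clear of the drum. If this is the soft corner it starts to sink at about 2 N, is 4 to 5 mm down at 4 to 7 N, where it stops, and springs back when let go; a hard corner does not give.
- corner_2 (a point): Where to press the plate's near right corner: on its top face over the packing, 20 mm in from both edges, 52 mm above the table, 47 mm clear of the drum. If this is the soft corner it starts to sink at about 2 N, is 4 to 5 mm down at 4 to 7 N, where it stops, and springs back when let go; a hard corner does not give.
- corner_3 (a point): Where to press the plate's far right corner: on its top face over the packing, 20 mm in from both edges, 52 mm above the table, 47 mm clear of the drum. If this is the soft corner it starts to sink at about 2 N, is 4 to 5 mm down at 4 to 7 N, where it stops, and springs back when let go; a hard corner does not give.
- corner_4 (a point): Where to press the plate's far left corner: on its top face over the packing, 20 mm in from both edges, 52 mm above the table, 47 mm clear of the drum. If this is the soft corner it starts to sink at about 2 N, is 4 to 5 mm down at 4 to 7 N, where it stops, and springs back when let go; a hard corner does not give.
- tab_1 (a point): Where to press the near left shim (of corner_1): top face of its steel tab, 30 mm wide, which slopes up outward from its pivot 10 mm outside the plate's edge to its tip 45 mm out. The point is 32 mm from the pivot, 62 mm outward from corner_1 along the board's y, 40 to 43 mm above the table at the start, 34 mm when flat.
- tab_2 (a point): Where to press the near right shim (of corner_2): top face of its steel tab, 30 mm wide, which slopes up outward from its pivot 10 mm outside the plate's edge to its tip 45 mm out. The point is 32 mm from the pivot, 62 mm outward from corner_2 along the board's y, 40 to 43 mm above the table at the start, 34 mm when flat.
- tab_3 (a point): Where to press the far right shim (of corner_3): top face of its steel tab, 30 mm wide, which slopes up outward from its pivot 10 mm outside the plate's edge to its tip 45 mm out. The point is 32 mm from the pivot, 62 mm outward from corner_3 along the board's y, 40 to 43 mm above the table at the start, 34 mm when flat.
- tab_4 (a point): Where to press the far left shim (of corner_4): top face of its steel tab, 30 mm wide, which slopes up outward from its pivot 10 mm outside the plate's edge to its tip 45 mm out. The point is 32 mm from the pivot, 62 mm outward from corner_4 along the board's y, 40 to 43 mm above the table at the start, 34 mm when flat.
- shim_1 (a joint): Angle of the near left shim, a rocker, rad: 0 to 0.04 at the start (standing up), 0.28 flat on its ledge. Takes 6 to 7 N down at tab_1, and stays where it is left. Pressing it raises its inner end under the plate: at the soft corner this fills the gap and makes it firm; at a hard corner it jacks the plate out of level.
- shim_2 (a joint): Angle of the near right shim, a rocker, rad: 0 to 0.04 at the start (standing up), 0.28 flat on its ledge. Takes 6 to 7 N down at tab_2, and stays where it is left. Pressing it raises its inner end under the plate: at the soft corner this fills the gap and makes it firm; at a hard corner it jacks the plate out of level.
- shim_3 (a joint): Angle of the far right shim, a rocker, rad: 0 to 0.04 at the start (standing up), 0.28 flat on its ledge. Takes 6 to 7 N down at tab_3, and stays where it is left. Pressing it raises its inner end under the plate: at the soft corner this fills the gap and makes it firm; at a hard corner it jacks the plate out of level.
- shim_4 (a joint): Angle of the far left shim, a rocker, rad: 0 to 0.04 at the start (standing up), 0.28 flat on its ledge. Takes 6 to 7 N down at tab_4, and stays where it is left. Pressing it raises its inner end under the plate: at the soft corner this fills the gap and makes it firm; at a hard corner it jacks the plate out of level.
- pinch_pot: small terracotta cup standing in the mould's hollow, 52 mm wide, 36 mm tall, its rim 66 mm above the plate's underside; origin under its foot; leave alone
- mug: white mug on the table left of the board, 76 mm wide, 85 mm tall, handle on one side; origin under its foot; leave alone
- jar: glass jar with a lid on the table right of the board, 60 mm wide, 75 mm tall; origin under its foot; leave alone
- spatula: spatula with a steel blade and wooden handle, 280 mm long, lying on the table beyond the board; leave alone
- brush: brush lying on the table to the right; leave alone
- bowl: grey clay bowl, 150 mm wide, 65 mm tall, on the table to the right; origin under its foot; leave alone
- clay_block: terracotta clay block 100 x 70 x 50 mm on the table to the left; origin under its centre; leave alone

How it is judged (in metres and radians):
On the way, in this order (a step that is already met when the one before it is completed fails the run):
1. the soft corner of the plate is pressed down with the fingers until the plate rocks (tilts over 0.02 rad), all four shims still standing (angle between plate's own z axis and vertical above 0.02 rad and contact force between the fingers and plate above 1 N and value of joint each of shim_1, shim_2, shim_3, shim_4 below 0.09 rad), for 0.1 s.
2. one shim is pressed flat, the other three still standing, and the plate is level (((value of joint shim_1 above 0.25 rad and value of joint each of shim_2, shim_3, shim_4 below 0.09 rad) or (value of joint shim_2 above 0.25 rad and value of joint each of shim_1, shim_3, shim_4 below 0.09 rad) or (value of joint shim_3 above 0.25 rad and value of joint each of shim_1, shim_2, shim_4 below 0.09 rad) or (value of joint shim_4 above 0.25 rad and value of joint each of shim_1, shim_2, shim_3 below 0.09 rad)) and angle between plate's own z axis and vertical below 0.012 rad), for 0.2 s.
At the end, for the whole second after the job is handed in: Exactly one shim is flat (over 0.25 rad) and the other three still stand (under 0.09 rad); the plate is level within 0.012 rad, at rest, within 8 mm of where it was. Only the shim of the soft corner can be flat with the plate level: any other jacks the plate up (all of step 2 and linear speed of plate below 0.01 m/s and distance of plate from where it was at the start of the episode below 0.008 m); the robot touches nothing.
It fails at once if the plate is lifted or shoved (more than 12 mm) (distance of plate from where it was at the start of the episode above 0.012 m).
It fails at once if a bystander is moved more than 20 mm (distance of any of pinch_pot, mug, jar, spatula, brush, bowl, clay_block from where it was at the start of the episode above 0.02 m).
It also fails if it takes over 54 s, if anything falls off the work surface, if the arm or the gripper's body presses on something with over 40 N, if the wrist force passes 120 N, or if a joint passes its speed limit or range.

## Robot

A 7-joint arm with a two-finger parallel gripper is mounted at the origin on the work surface. World frame = base frame: x ahead of the robot, y to its left, z up, the work surface at z = 0. Lengths are in mm, angles in rad, forces in N, time in s.
With the tool pointing down it reaches from about 350 to 900 mm from the base axis. Payload 8.1 kg.
Tool frame: the origin (TCP) lies midway between the tips of the shut fingers; the grasp point (between the pads) lies 19 mm behind it; z points along the fingers, y is the direction in which the jaws open and shut (so a half turn about z gives the same grasp; the last joint's range is limited). The gripper opens to 85 mm and grips with 20 to 120 N. Pads are 22 mm wide; open, the fingers measure 114 mm over their backs; the gripper's body (76 mm by 85 mm) begins 54 mm behind the grasp point. The pads swing forward as they close: fully open they stand 13 mm farther back than shut.
Start: joints at [-1.31, 0.434, 0.025, 1.573, -0.012, 1.134, -0.075], TCP at [222.42, 584.098, 231.323] pointing down, gripper open.
Joint ranges: [-2.62, 2.62], [-0.44, 2.09], [-1.27, 1.32], [0.08, 2.57], [-1.32, 4.46], [0.12, 2], [-2.74, 2.74]. Speed limits (rad/s): [2.22, 2.22, 3.01, 3.01, 3.14, 3.14, 3.14].

## Interface

Orientations are given as a rotation vector (axis times angle).
In Python, from plant import robot, capture, job_done, spotter gives the robot as it stands.
- The arm moves only by the tool apply_moves, never from a script. Its arguments are lists of equal length, an entry for each row: "offset": the shift along the world's x, y, z in m, a list of three; "spin": the turn about the world's z in rad. In form: {"offset": [[x, y, z], ...], "spin": [spin, ...]}. A call has 1 to 20 rows; each row is the pose to reach, as a shift and turn from the pose commanded when the call began; what a row does not reach only later rows make up. A row lasts 1/8 s, in which the tool goes at most 62.5 mm and 10.7 degrees, less where a joint would pass 70% of its speed; a pose out of reach is approached as far as the arm can. A call with a gripper value outside its range is refused whole. "hand" is the finger opening in m, from 0 to 0.0854, set as the call begins (left out, the last holds). The fingers move at their own pace and stop on an object; "newtons" is the grip in N (left out, the last holds). Time passes only in rows, so rows that repeat a pose let the fingers close. It gives the time, the measured TCP pose, the force and the opening at its end, in the units of the state.
- robot.get_state(): the state, without advancing time (a new reading comes with each control period).
- capture(name): name is "scene" or "top" or "wrist"; returns a dict with "pixels" (420x560x3 uint8, red, green, blue), "z_map" (420x560 float32, mm along the optical axis (not along the pixel's ray), 0 where there is no reading), "mtx" (3x3 intrinsics, pixels), "extrinsics" (4x4, takes a point from camera to world coordinates). Camera axes: x right, y down, z forward; pixel columns grow to the right and rows downward; lengths in mm; the calibration is good to about 2 mm. A picture is of the moment at which its call begins.
- job_done(): hands the job in, once; it reports no verdict.
Trained networks look in the newest picture that a camera, given by its name, has taken for a name from the list of things; names that differ only in an ending like _2 or _b are one class to them, and where a whole thing is asked for, a point or a joint stands for the part that bears it (a point fixed in the world has none). Each returns a list of dicts, best first, with "score" (0 to 1); they miss things now and then, are a little off and sometimes report something else, mostly with a low value. They report only what shows in the picture. A call takes as long as a camera call.
- spotter.boxes_of(camera, thing): "location" ([column, row] in pixels, amid what is visible of it).
- spotter.cut_out(camera, thing): "region" (420x560 bool, what is visible of it) and "location" ([column, row] in pixels, amid what is visible of it).
- spotter.pinpoint(camera, thing): "location" ([column, row] in pixels: a listed point, or the origin of a listed thing).
The state is a dict: "t": time; "qpos": joint angles; "qvel": joint speeds; "joint_torque": joint torques, N m; "tcp_pos": TCP position; "orientation": TCP orientation; "wrist_force": force on the tool from outside, world axes, zero at the start; "wrist_torque": the same for the moment, N m; "grip_width": opening from 0.0 (shut) to 1.0 (fully open).
Only numpy, scipy, OpenCV 4.12 (cv2) and the standard library are available. Lean on these libraries where they do the work, as an engineer would, in place of code of your own. Each camera call takes 0.05 s, during which the arm holds its last target.

## Working session

There is one attempt and no reset: what is moved stays moved. The work goes in short steps, Python scripts to look and compute and a tool call to move; the robot and the scene stay as the last step left them, time stands still between calls to the robot, and variables do not carry over. Pictures are saved under pics/ and viewed, and the job is handed in when it is done.

Besides the shell and the picture viewer there is one more tool, called after "Emit:" as name([rows], argument=value, ...), one row to a line, values as JSON. apply_moves: Moves the arm, as the interface text tells. Its arguments: {"type":"object","properties":{"offset":{"type":"array"},"spin":{"type":"array"},"hand":{"type":"number"},"newtons":{"type":"number"}},"required":["offset","spin"]}

```bash
mkdir -p pics
cat > h.py <<'E'
import numpy as np, cv2
from plant import robot, capture, job_done, spotter
def world(c,uv,r=2):
    u,v=int(round(uv[0])),int(round(uv[1])); z=c["z_map"][max(0,v-r):v+r+1,max(0,u-r):u+r+1]; z=z[z>0]
    if len(z)==0: return None
    z=np.median(z); p=np.linalg.inv(c["mtx"])@np.array([uv[0],uv[1],1])*z
    return (c["extrinsics"]@np.r_[p,1])[:3]
def onplane(c,uv,h):
    d=c["extrinsics"][:3,:3]@np.linalg.inv(c["mtx"])@np.array([uv[0],uv[1],1]); o=c["extrinsics"][:3,3]
    return o+d*(h-o[2])/d[2]
def save(c,n): cv2.imwrite(f"pics/{n}.png",c["pixels"][:,:,::-1])
E
python3 - <<'E'
from h import *
s=robot.get_state(); print(s)
for n in ("scene","top"):
    c=capture(n); save(c,n+"0")
    for t in ("board","plate","corner_1","tab_1","pinch_pot","mug","jar"):
        for d in spotter.pinpoint(n,t)[:5]:
            w=world(c,d["location"]); print(n,t,round(d["score"],2),np.round(d["location"],1),None if w is None else w.round(1))
E
```

```text
{'t': 0.0, 'qpos': array([-1.30956683,  0.43516966,  0.02499351,  1.57407006, -0.01159227,
        1.13401215, -0.07508434]), 'qvel': array([ 0.0012364 ,  0.00081476, -0.0001555 ,  0.00018192, -0.00104924,
       -0.00057316, -0.00119548]), 'joint_torque': array([-1.09436911e-03, -6.70472431e+01,  1.02440983e+00, -3.16209519e+01,
        1.54296064e-02,  1.27246109e-02, -8.01948460e-06]), 'tcp_pos': array([222.29996745, 583.60241894, 230.56979495]), 'orientation': array([-5.68439699e-01, -3.08961230e+00,  2.37075391e-03]), 'wrist_force': array([ 0.82434639, -1.01507887,  0.44546168]), 'wrist_torque': array([-0.05993698,  0.01981006, -0.0019466 ]), 'grip_width': 1.002596815166974}
scene board 0.69 [309.9 233.3] [619.4  94.3  50.9]
scene plate 0.75 [298.2 205.7] [562.2  43.6  67.8]
scene plate 0.67 [207.6 192.6] [ 577.8 -208.8   23.8]
scene corner_1 0.87 [335.2 196.5] [492.3 122.1  50.2]
scene corner_1 0.83 [283.4 176.3] [475.8 -27.7  49.2]
scene corner_1 0.72 [261. 214.] [607.3 -41.3  50.3]
scene corner_1 0.67 [307.3 231.5] [616.7  86.6  50.9]
scene tab_1 0.73 [332.6 244. ] [623.1 155
[... 375 characters left out ...]
ne jar 0.43 [352.9 202.4] [487.9 169.9  40. ]
top board 0.31 [319.2 221.6] [600.7 -99.7  41.3]
top plate 0.56 [268.3 244.5] [534.8  33.1  68. ]
top corner_1 0.97 [239.7 264.3] [485.4 105.9  52.1]
top corner_1 0.93 [291.  275.6] [458.1 -25.2  52.2]
top corner_1 0.88 [297.  219.3] [604.4 -40.6  50.9]
top corner_1 0.88 [242.4 214. ] [617.2 102.9  51.4]
top tab_1 0.56 [320.6 220.3] [ 604.1 -103.3   42. ]
top tab_1 0.51 [221.3 215.3] [615.3 159.7  41.7]
top tab_1 0.46 [314.  275.5] [459.6 -84.5  41.3]
top tab_1 0.45 [216.2 261.2] [493.7 168.   41.5]
top pinch_pot 0.71 [265.8 238.9] [549.   39.7  68.8]
top mug 0.67 [180.4 237.7] [559.8 273.8   5.9]
top jar 0.68 [361.7 240.9] [ 545.3 -202.7   74.7]
```

View pics/scene0.png

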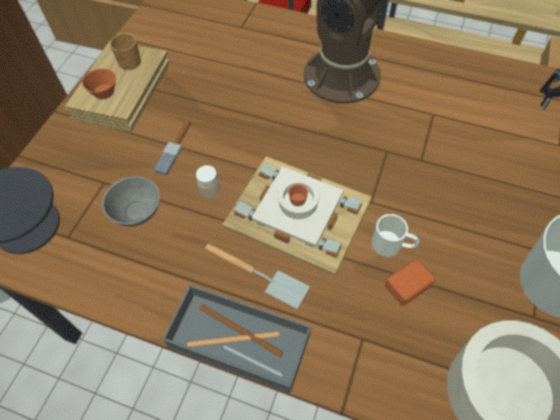

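View pics/top0.png

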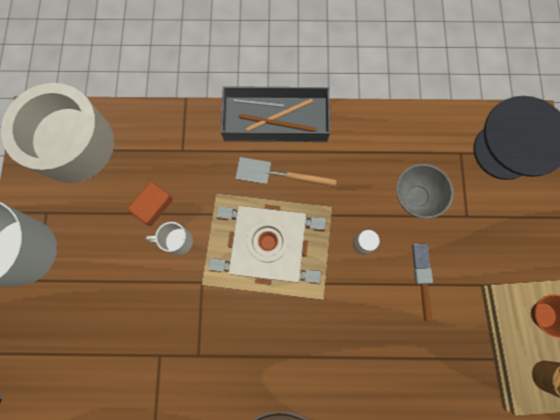

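Run:
```python
from h import *
from scipy.optimize import least_squares
# plate frame pts
P={'c1':(-70,70),'c2':(-70,-70),'c3':(70,-70),'c4':(70,70),'t1':(-70,132),'t2':(-70,-132),'t3':(70,-132),'t4':(70,132)}
top={'c1':(485.4,105.9),'c2':(458.1,-25.2),'c3':(604.4,-40.6),'c4':(617.2,102.9),'t3':(604.1,-103.3),'t4':(615.3,159.7),'t2':(459.6,-84.5),'t1':(493.7,168)}
sc={'c1':(492.3,122.1),'c2':(475.8,-27.7),'c3':(607.3,-41.3),'c4':(616.7,86.6),'t4':(623.1,155.4),'t1':(484.1,178),'t3':(595.7,-94.6),'t2':(451.5,-76.6)}
def tr(p,k):
    c,s=np.cos(p[2]),np.sin(p[2]);x,y=P[k];return np.array([p[0]+c*x-s*y,p[1]+s*x+c*y])
for D in ([top],[sc],[top,sc]):
    f=lambda p:np.concatenate([tr(p,k)-d[k] for d in D for k in d])
    r=least_squares(f,[540,35,-.1],loss='soft_l1',f_scale=4);print(r.x,np.abs(f(r.x)).max())
# drum/plate from depth
c=capture("top");z=c["z_map"];v,u=np.mgrid[:420,:560]
p=np.stack([u,v,np.ones_like(u)],-1)@np.linalg.inv(c["mtx"]).T*z[...,None]
w=p@c["extrinsics"][:3,:3].T+c["extrinsics"][:3,3]
print(c["mtx"][0,0],c["extrinsics"][:3,3])
m=(w[...,2]>48)&(w[...,2]<56)&(abs(w[...,0]-540)<180)&(abs(w[...,1]-35)<180)&(z>0)
n,l,st,ce=cv2.connectedComponentsWithStats(m.astype(np.uint8));print(st)
hi=(w[...,2]>80)&(w[...,2]<96)&(abs(w[...,0]-540)<80)&(abs(w[...,1]-35)<90)
(print('drum',cv2.minEnclosingCircle(w[hi][:,:2].astype(np.float32))))
i=1+np.argmax(st[1:,4]); q=w[(l==i)][:,:2].astype(np.float32); print(cv2.minAreaRect(q))
im=c["pixels"][190:300,190:350,::-1];cv2.imwrite("pics/topzoom.png",cv2.resize(im,None,fx=5,fy=5,interpolation=cv2.INTER_CUBIC))
```

```text
[ 5.42331231e+02  3.56035330e+01 -9.55732940e-02] 9.308252995421412
[ 5.41677002e+02  3.78539034e+01 -1.21325556e-01] 12.2673701141521
[ 5.42263822e+02  3.66109172e+01 -1.09085765e-01] 11.999232895386399
383.2020657839495 [ 400.23047736    5.94729257 1034.29751271]
[[     0      0    560    420 231845]
 [   266    205      1      1      1]
 [   270    205      1      1      1]
 [   220    207      1      1      1]
 [   229    206     77     76   3338]
 [   277    206      4      2      4]
 [   230    232      1      2      2]
 [   229    236      1      1      1]
 [   231    239      1      1      1]
 [   306    242      1      1      1]
 [   230    246      2      1      2]
 [   211    269      1      1      1]
 [   259    281      1      1      1]
 [   261    282      1      1      1]]
drum ((541.6559448242188, 34.8338623046875), 51.6127815246582)
((537.67626953125, 34.73374938964844), (184.47836303710938, 187.9046630859375), 84.0162353515625)
```

View pics/topzoom.png

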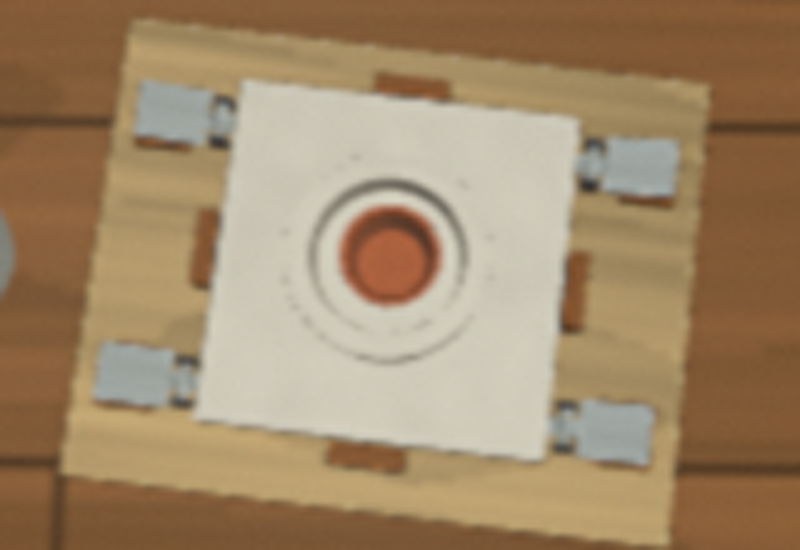

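Emit:
apply_moves([
  [0.05,-0.08,0],
  [0.1,-0.16,0],
  [0.13,-0.22,-0.02],
  [0.16,-0.28,-0.04],
  [0.19,-0.34,-0.06],
  [0.22,-0.4,-0.09],
  [0.257,-0.472,-0.13],
  [0.257,-0.472,-0.13],
  [0.257,-0.472,-0.13],
  [0.257,-0.472,-0.13],
  [0.257,-0.472,-0.13],
  [0.257,-0.472,-0.165],
  [0.257,-0.472,-0.165],
  [0.257,-0.472,-0.165],
  [0.257,-0.472,-0.165],
], spin=[0.05,0.1,0.15,0.2,0.25,0.25,0.25,0.25,0.25,0.25,0.25,0.25,0.25,0.25,0.25], hand=0)

```text
t: 2.72
tcp_pos: [480.0, 112.8, 67.5]
orientation: [0.177, 3.135, 0.001]
wrist_force: [0.2, 0.2, 0.1]
grip_width: -0.007
```

Run:
```python
from h import *
s=robot.get_state();print(s['t'],s['tcp_pos'],s['orientation'],s['wrist_force'],s['grip_width'])
for n in ("wrist","scene"):
    c=capture(n);save(c,n+"1")
    if n=="scene": cv2.imwrite("pics/s1z.png",cv2.resize(c["pixels"][120:280,200:400,::-1],None,fx=4,fy=3.7))
```

```text
2.725 [480.0468492  112.82606116  67.47654879] [1.77420014e-01 3.13492159e+00 1.40274797e-03] [0.24074494 0.18276264 0.05935881] -0.006922158142121022
```

View pics/wrist1.png

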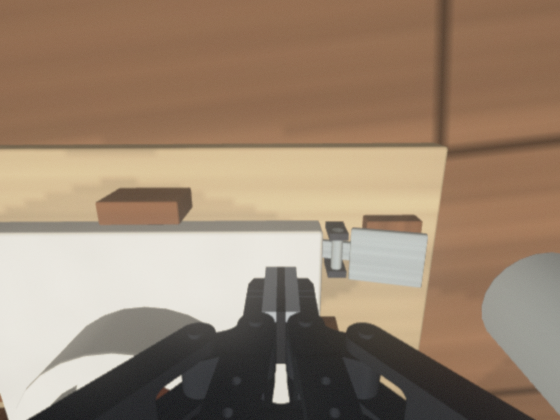

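View pics/s1z.png

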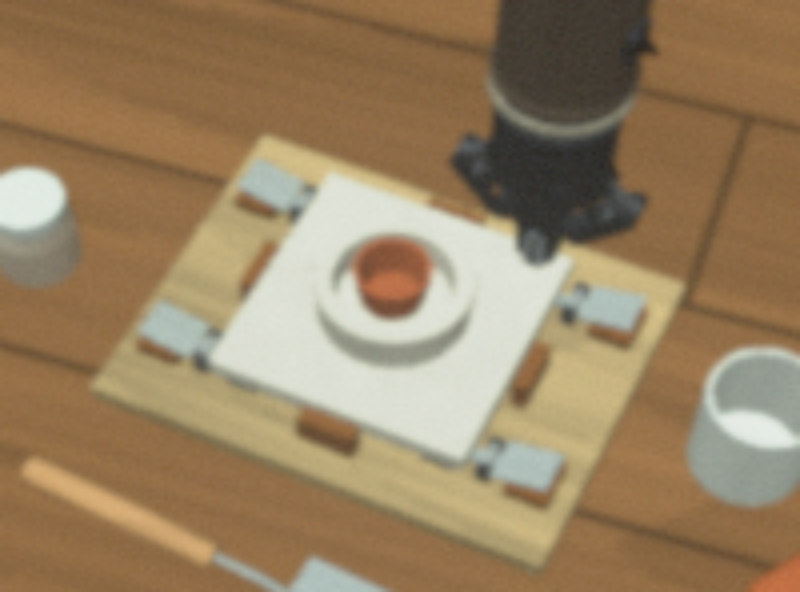

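Emit:
apply_moves([
  [0,0,-0.008],
  [0,0,-0.013],
  [0,0,-0.016],
  [0,0,-0.016],
  [0,0,-0.016],
], spin=[0,0,0,0,0])

```text
t: 3.45
tcp_pos: [479.0, 112.2, 50.3]
orientation: [-0.179, -3.136, -0.0]
wrist_force: [-3.0, 1.8, 4.4]
grip_width: 0.001
```

Emit:
apply_moves([
  [0,0,-0.001],
  [0,0,-0.002],
  [0,0,-0.002],
  [0,0,-0.002],
], spin=[0,0,0,0])

```text
t: 3.95
tcp_pos: [478.8, 112.5, 48.5]
orientation: [-0.178, -3.136, -0.0]
wrist_force: [-3.5, 0.4, 6.1]
grip_width: 0.003
```

Run:
```python
from h import *
for i in range(3):
    s=robot.get_state();print(s['t'],s['tcp_pos'],s['wrist_force'])
    c=capture("scene")
save(c,"s2");cv2.imwrite("pics/s2z.png",cv2.resize(c["pixels"][120:280,200:400,::-1],None,fx=4,fy=3.7))
```

```text
3.95 [478.84382603 112.47213348  48.45929429] [-3.51918802  0.43190773  6.12156364]
4.0 [478.81273816 112.4761699   48.46006522] [-3.75442731  1.52990696  5.85773044]
4.05 [478.81432464 112.46552685  48.46297965] [-3.70349667  2.11988053  6.35115615]
```

View pics/s2z.png

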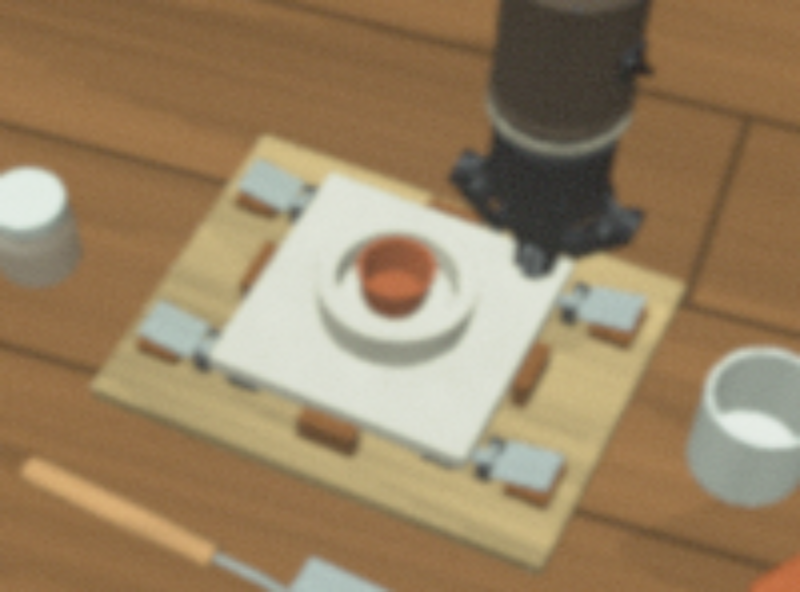

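Emit:
apply_moves([
  [0,0,-0.001],
  [0,0,-0.002],
  [0,0,-0.002],
  [0,0,-0.002],
], spin=[0,0,0,0])

```text
t: 4.6
tcp_pos: [478.7, 112.6, 47.4]
orientation: [-0.178, -3.136, -0.001]
wrist_force: [-8.8, 0.8, 22.3]
grip_width: 0.0
```

Emit:
apply_moves([
  [0,0,-0.001],
  [0,0,-0.002],
  [0,0,-0.002],
  [0,0,-0.002],
], spin=[0,0,0,0])

```text
t: 5.1
tcp_pos: [478.8, 112.7, 46.8]
orientation: [-0.178, -3.136, -0.002]
wrist_force: [-15.3, 0.2, 47.3]
grip_width: 0.001
```

```bash
cat > tilt.py <<'E'
from h import *
# fit plate-top plane from top camera depth, several frames
def tilt(n=1,cam="top",yaw=-0.11,cx=541.8,cy=35):
    for i in range(n):
        c=capture(cam);z=c["z_map"];v,u=np.mgrid[:420,:560]
        p=np.stack([u,v,np.ones_like(u)],-1)@np.linalg.inv(c["mtx"]).T*z[...,None]
        w=(p@c["extrinsics"][:3,:3].T+c["extrinsics"][:3,3])[z>0]
        a=(w[:,0]-cx)*np.cos(yaw)+(w[:,1]-cy)*np.sin(yaw); b=-(w[:,0]-cx)*np.sin(yaw)+(w[:,1]-cy)*np.cos(yaw)
        m=(abs(a)<84)&(abs(b)<84)&(np.hypot(a,b)>62)&(w[:,2]>42)&(w[:,2]<60)
        a,b,h=a[m],b[m],w[m,2]; k=np.ones(len(a),bool)
        for _ in range(4):
            s=np.linalg.lstsq(np.c_[a,b,np.ones_like(a)][k],h[k],rcond=None)[0]; r=h-np.c_[a,b,np.ones_like(a)]@s; k=abs(r)<4
        print(cam,"slope x,y",s[:2].round(4),"h",s[2].round(2),"rms",r[k].std().round(2),k.sum())
if __name__=="__main__": tilt(2); tilt(1,"scene"); st=robot.get_state(); print(st['t'],st['tcp_pos'],st['wrist_force'])
E
python3 tilt.py
```

```text
top slope x,y [ 0.0385 -0.037 ] h 52.27 rms 1.61 1686
top slope x,y [ 0.0382 -0.0405] h 52.16 rms 1.64 1688
scene slope x,y [ 0.0393 -0.0391] h 51.24 rms 1.8 1676
5.25 [478.7563999  112.77903856  46.82822092] [-16.45204193  -0.83932117  47.06223975]
```

Emit:
apply_moves([
  [0,0,0.008],
  [0,0,0.026],
  [0,0,0.026],
  [0.003,0.03,0.026],
  [0.0065,0.06,0.026],
  [0.0065,0.06,0.026],
  [0.0065,0.06,0.026],
], spin=[0,0,0,0,0,0,0])

```text
t: 6.12
tcp_pos: [485.6, 171.3, 69.7]
orientation: [-0.179, -3.136, 0.002]
wrist_force: [-0.5, -0.6, 0.4]
grip_width: 0.001
```

```bash
python3 tilt.py
python3 - <<'E'
from h import *
c=capture("wrist");save(c,"w3")
c=capture("scene");cv2.imwrite("pics/s3z.png",cv2.resize(c["pixels"][120:280,200:400,::-1],None,fx=4,fy=3.7))
E
```

```text
top slope x,y [0.0008 0.    ] h 51.85 rms 1.62 2312
top slope x,y [0.0007 0.0003] h 51.78 rms 1.63 2321
scene slope x,y [-0.001 -0.   ] h 50.74 rms 1.8 1746
6.275 [485.82279836 170.89309257  70.08938312] [ 0.53953353 -0.05683071 -0.26763419]
```

View pics/w3.png

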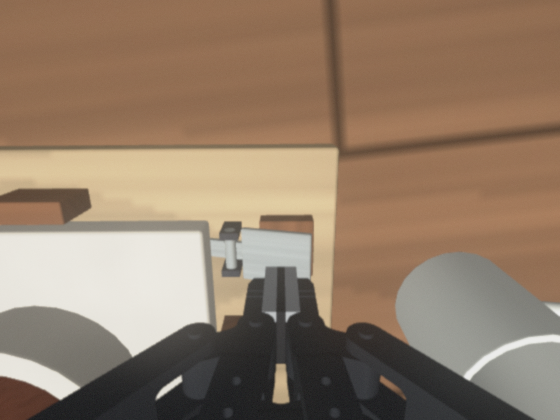

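View pics/s3z.png

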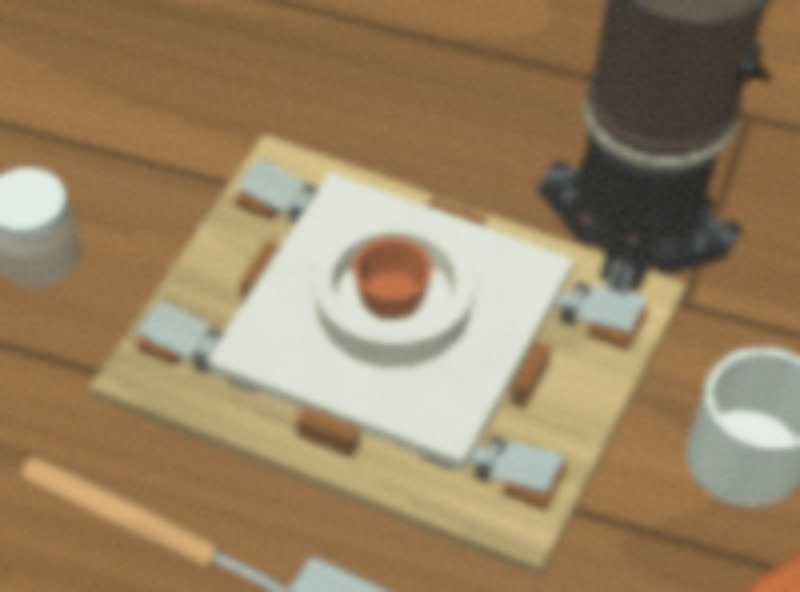

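Emit:
apply_moves([
  [0,0,-0.02],
  [0,0,-0.027],
  [0,0,-0.03],
  [0,0,-0.033],
  [0,0,-0.036],
  [0,0,-0.036],
  [0,0,-0.036],
], spin=[0,0,0,0,0,0,0])

```text
t: 7.25
tcp_pos: [486.2, 172.2, 34.6]
orientation: [0.179, 3.136, 0.0]
wrist_force: [-0.3, 1.2, 2.8]
grip_width: 0.003
```

Emit:
apply_moves([
  [0,0,-0.001],
  [0,0,-0.002],
  [0,0,-0.003],
  [0,0,-0.003],
  [0,0,-0.003],
], spin=[0,0,0,0,0])

```text
t: 7.88
tcp_pos: [486.3, 172.3, 33.4]
orientation: [0.179, 3.135, 0.002]
wrist_force: [-7.3, -1.8, 31.9]
grip_width: 0.007
```

Emit:
apply_moves([
  [0,0,0.01],
  [0,0,0.05],
  [0,0,0.1],
  [-0.05,0.03,0.14],
  [-0.1,0.06,0.16],
  [-0.1,0.06,0.16],
  [-0.1,0.06,0.16],
], spin=[0,0,0,0,0,0,0])

```text
t: 8.75
tcp_pos: [386.0, 232.1, 191.6]
orientation: [0.177, 3.136, 0.001]
wrist_force: [0.7, 0.1, 1.1]
grip_width: -0.003
```

```bash
python3 tilt.py
python3 - <<'E'
from h import *
c=capture("wrist");save(c,"w4")
c=capture("scene");cv2.imwrite("pics/s4z.png",cv2.resize(c["pixels"][120:280,200:400,::-1],None,fx=4,fy=3.7))
for n in ("scene","top"):
    c=capture(n)
    for d in spotter.pinpoint(n,"tab_1")[:5]: print(n,d["score"],world(c,d["location"],1))
E
```

```text
top slope x,y [0.0007 0.0004] h 51.82 rms 1.65 2327
top slope x,y [ 0.0002 -0.0003] h 51.72 rms 1.65 2321
scene slope x,y [-0.0002  0.0006] h 50.89 rms 1.83 1744
8.9 [386.81279493 230.95831821 190.7609522 ] [ 0.02521951 -0.25748593  0.71803767]
scene 0.7 [454.28414195 -81.67331089  39.71113392]
scene 0.52 [482.85299922 174.64017505  31.19425156]
scene 0.45 [602.92138504 -95.2639871   39.89791259]
top 0.7 [626.2373628  333.67474764  49.80980459]
top 0.58 [601.29499816 -44.65321825  53.23762614]
top 0.57 [621.4787692  163.76314704  43.03436373]
top 0.55 [491.99795548 175.83546658  34.45620738]
top 0.53 [462.70952092 -85.87271942  40.68999407]
```

View pics/w4.png

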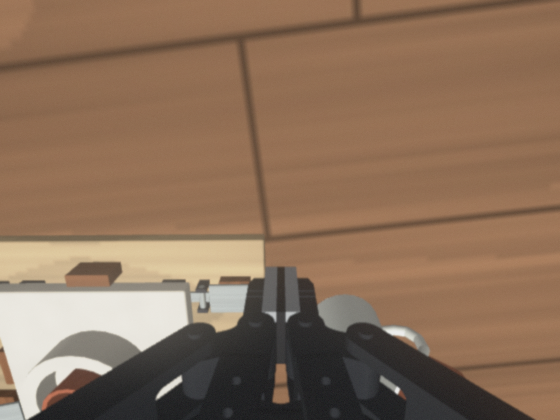

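View pics/s4z.png

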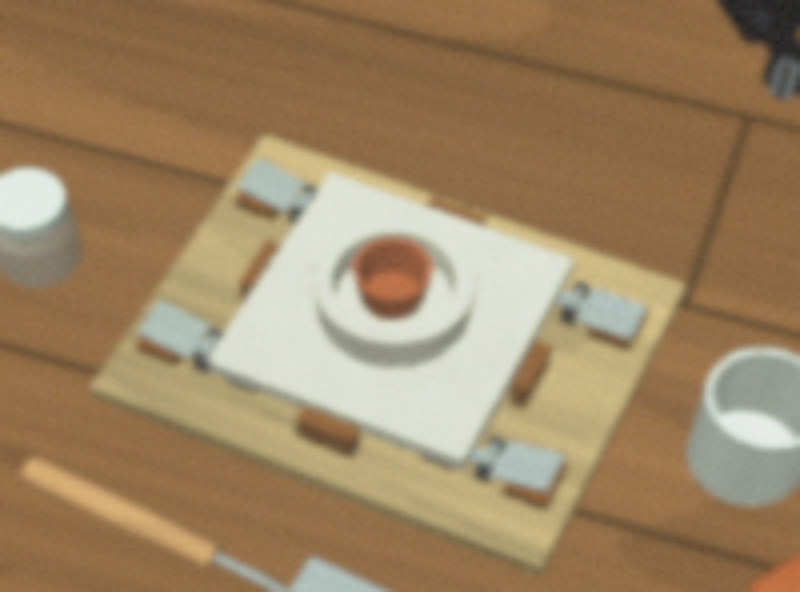

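```bash
python3 -c "
from h import *
print(job_done())"
```

```text
the job is handed in; nothing more can be done
None
```

I pressed the near left corner (corner_1) first and it was the soft one, so I pressed its shim (shim_1) flat and handed the job in. The hand-in gives no verdict.

- **Soft corner:** corner_1 sank about 5 mm. It went down easily to about 6 N and then stopped hard. The depth images showed the plate tilted about 0.054 rad towards that corner, and it sprang back level when I let go. I did not press the other three corners.
- **Shim:** tab_1 came up against a firm stop at 33.4 mm under 32 N. Afterwards the cameras put it at about 31 to 34 mm, against the 34 mm expected when flat. In the pictures the other three shims still look as they stood, at about 40 to 43 mm.
- **Plate:** after release it was level, with fitted slopes under 0.001 rad, and it showed no visible shift. I did not press corner_1 again to check that it is now firm.
- **Bystanders:** in the last pictures the things in view stand where they were. The arm was clear of everything, and the clock read about 9 s.
- **Disagreements:** the networks reported some false tab positions in the top view, which I dropped after checking the pictures. The last scene view missed one far tab (tab_4), but the top view found it still up at 43 mm.

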